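# Hold a clean filter element over the light pad with tongs

### The job

Take the green tongs out of their stand and, working them with the gripper, pick the water-filter element with the blue end rings out of the tray. Hold it up, upright and still, over the middle of the light pad for inspection, its underside at least 8 cm above the pad, and finish while holding it there: nothing is put down. Only the tongs may touch the clean element, never the robot itself, and leave the other two elements where they stand.

Things in the scene. Friction and masses are not known exactly. Their poses are not given: they have to be found in the camera images.
- tongs: Green-and-steel spring tongs, 146 mm long, 90 g, standing tips down in the holder: two flat arms up to 18 mm wide, joined by a steel knuckle (26 mm along y) on top. Origin: midway between the tips at their lower ends. Own z runs up the tongs (hinges at 140 mm, knuckle top 146 mm); own y is the line along which the arms open and close. Tips open: gap 64 mm, 75 mm over the outsides.
- tongs_grip (a point): Point midway between the green grip sleeves, 100 mm above the tongs' origin. Sleeves span 70 to 126 mm above the origin. Outside width along y, arms open: 50 mm at the sleeves' top, 56 mm here, 62 mm at their bottom; tips 34 mm apart: 47 mm all along. Squeezing here takes about 4 N at first, 9 N with the tips 32 mm apart: 1-3 mm of squeeze carries the tongs open, 20 N or more grips an item.
- tongs_tips (a point): Point midway between the tips' gripping faces, 14 mm above the tongs' origin. Each green tip has a flat inner face 18 mm wide, 36 mm high from the lower end. The tips close about 3 times as far as the sleeves do at the grip point.
- tongs_left (a joint): Closing angle of one tongs arm (the other moves equally), rad: 0 = fully open (tip gap 64 mm), about 0.11 = tips parallel, 34 mm apart, about 0.12 = closed on an element, 0.20 = end stop. Spring-loaded towards 0.
- holder: Black fixed stand for the tongs: an open-topped box 31 x 92 x 55 mm (x, y, z), walls and floor 5 mm thick, so that the tongs' tips stand 5 mm above the table. Origin: centre of its underside, on the table; own y is the long side, along which the tongs open.
- tray: White fixed tray 130 x 290 mm (own x, y), rim 14 mm high, walls and floor 4 mm thick. Origin: centre of its underside. The three elements stand in it in a row along its y, about 85 mm apart, in any order.
- element_blue: The element to pick: upright white cylinder, diameter 32 mm, 50 mm tall, about 45 g, with a blue ring round each end (blue on top). Origin: centre of its underside; own z up.
- element_orange: Like element_blue but with orange end rings; leave it alone.
- element_black: Like element_blue but with black end rings; leave it alone.
- pad: Fixed square light pad, 130 x 130 mm, 12 mm high, dark frame with a bright white face. Origin: centre of its underside, on the table.
Things that resemble listed ones, but are neither listed nor needed, are in the scene too. Of the things that look like the holder, the smaller one is meant. What is shaped like the tongs but orange is not meant.

How it is judged:
By the outcome, as a careful person would: the job done as asked, in the order asked, and still so for the second after the job is handed in, while the arm keeps its last pose, push and grip.
It also fails if it takes over 58 s, if anything falls off the work surface, if the arm or the gripper's body presses on something with over 40 N, if the wrist force passes 120 N, or if a joint passes its speed limit or range.

### The arm

A 6-joint arm with a two-finger parallel gripper is mounted at the origin on the work surface. World frame = base frame: x ahead of the robot, y to its left, z up, the work surface at z = 0. Lengths are in m, angles in rad, forces in N, time in s.
With the tool pointing down it reaches from about 0.25 to 0.725 m from the base axis. Payload 4 kg.
Tool frame: the origin (TCP) lies on the mounting face of the last link; the fingertips stand 173 mm ahead of it and the grasp point (between the pads) lies r.grip_depth ahead of it (r.grip_depth is the distance from the TCP to the grasp point, in m); z points along the fingers, y is the direction in which the jaws open and shut (so a half turn about z gives the same grasp; the last joint's range is limited). The gripper opens to 85 mm and grips with 20 to 120 N. Pads are 22 mm wide; open, the fingers measure 114 mm over their backs; the gripper's body (76 mm by 85 mm) begins 54 mm behind the grasp point. The pads swing forward as they close: fully open they stand 13 mm farther back than shut.
Start: joints at [-1.283, 0.241, 0.005, 1.335, 0, 1.571], TCP at [0.142, -0.479, 0.405] pointing down, gripper open.
Joint ranges: [-2.72, 2.72], [-1.05, 1.87], [-1.09, 1.28], [-1.99, 2.15], [-1.42, 1.44], [-3.14, 3.14]. Speed limits (rad/s): [2.79, 2.79, 3.14, 3.14, 3.14, 3.14].

### API

Orientations are given as a unit quaternion [x, y, z, w].
In Python, from station import r gives the robot as it stands.
- The arm moves only by the shell command python3 -m handwheel 'ROWS' [FORCE]. ROWS is JSON, a list of rows, each an object of numbers: "tx", "ty", "tz": the shift along the tool's x, y, z in units of 0.04 m (1.0 is 0.04 m); "spin": the turn about the tool's z in units of 0.08 rad (1.0 is 0.08 rad); "claw": the closure, from 0 (fully open) to 1 (shut). A call has 1 to 8 rows; each row shifts and turns the commanded pose from where the row before left it, along the tool's axes as they then stand; what a row does not reach is not made up. A row lasts 1/12 s, in which the tool goes at most 41.7 mm and 7.16 degrees, less where a joint would pass 70% of its speed; a pose out of reach is approached as far as the arm can. A call with a number of a shift or a turn outside -1 to 1 is refused whole. A call with a gripper value outside its range is refused whole. The fingers move at their own pace and stop on an object; FORCE is the grip in N (left out, the last holds). Time passes only in rows, so rows that do not move let the fingers close. It gives the time, the measured TCP pose, the force and the opening at its end, in the units of the state.
- r.read_state(): the state, without advancing time (a new reading comes with each control period).
- r.read_camera(name): name is "side" or "top" or "wrist"; returns a dict with "img" (480x640x3 uint8, red, green, blue), "K" (3x3 intrinsics, pixels), "k1" (the pictures are not rectified: a ray, as slopes to the right and down, at radius r is drawn at 1 + k1 r^2 times it, then the intrinsics apply), "extrinsics" (4x4, takes a point from camera to world coordinates). Camera axes: x right, y down, z forward; pixel columns grow to the right and rows downward; lengths in m; the calibration is good to about 2 mm. A picture is of the moment at which its call begins. There is no depth.
- r.hand_in(): hands the job in, once; it reports no verdict.
Trained networks look in the newest picture that a camera, given by its name, has taken for a name from the list of things; names that differ only in an ending like _2 or _b are one class to them, and where a whole thing is asked for, a point or a joint stands for the part that bears it (a point fixed in the world has none). Each returns a list of dicts, best first, with "confidence" (0 to 1); they miss things now and then, are a little off and sometimes report something else, mostly with a low value. They report only what shows in the picture. A call takes as long as a camera call. They do not tell look-alikes from the thing itself.
- r.recognise(query, camera): "rect" ([centre column, centre row, width, height] in pixels, round what is visible of it).
- r.tip_of(query, camera): "pixel" ([column, row] in pixels: a listed point, or the origin of a listed thing).
The state is a dict: "clock": time; "joints": joint angles; "joint_velocities": joint speeds; "tau": joint torques, N m; "eef_pos": TCP position; "ee_rot": TCP orientation; "force": force on the tool from outside, world axes, zero at the start; "ft_torque": the same for the moment, N m; "grip_width": finger opening in m.
Only numpy, scipy, OpenCV 4.12 (cv2) and the standard library are available. Lean on these libraries where they do the work, as an engineer would, in place of code of your own. Each camera call takes 0.05 s, during which the arm holds its last target.

## Working session

There is one attempt and no reset: what is moved stays moved. The work goes in short steps, Python scripts to look and compute and a shell command to move; the robot and the scene stay as the last step left them, time stands still between calls to the robot, and variables do not carry over. Pictures are saved under pics/ and viewed, and the job is handed in when it is done.

```bash
ls; mkdir -p pics
python3 - <<'E'
from station import r
import cv2
s=r.read_state(); print({k:(v if not hasattr(v,'tolist') else v.tolist()) for k,v in s.items()}, r.grip_depth)
for n in ["side","top","wrist"]:
    c=r.read_camera(n); cv2.imwrite(f"pics/{n}0.png",c["img"][:,:,::-1]); print(n,c["K"],c["k1"],c["extrinsics"])
E
```

```text
pics
{'clock': 0.0, 'joints': [-1.2829858872595763, 0.24143121073168156, 0.003725103535310984, 1.335171902659923, -1.4501450955199898e-05, 1.57082847610774], 'joint_velocities': [0.0016596910949762996, 0.0008878013846184966, -0.0008782794785555107, 0.0007758969293842496, 0.0005458837483793816, -0.0005418731539506787], 'tau': [6.90427009431005e-05, -37.23207950592041, 25.24061143398285, 0.017091589397750795, 5.900590309693143e-06, 2.1804932259783527e-06], 'eef_pos': [0.14185113259882343, -0.47918520657397273, 0.40380378972912395], 'ee_rot': [0.9896652682510364, 0.14339307310442265, -0.00015645838602809987, -0.0010290403525409675], 'force': [-0.3575476813690065, 0.7993715924485887, 1.3252521546980573], 'ft_torque': [-0.0005130563573938862, 0.016704652133597717, 0.010740145815404901], 'grip_width': 0.08521413858278734} 0.1547
side [[618.22277184   0.         316.88267893]
 [  0.         618.22277184 237.82308751]
 [  0.           0.           1.        ]] 0.047884612783720006 [[-0.93718987 -0.1947232   0.28940979  0.1264964 ]
 [-0.34881336  0.51818003 -0.78090889  0.96862596]
 [ 0.0020947  -0.8328099  -0.55355513  0.76471544]
 [ 0.          0.          0.          1.        ]]
top [[467.73122013   0.         324.74230843]
 [  0.         467.73122013 248.24951956]
 [  0.           0.           1.        ]] -0.08368055175652082 [[ 0.02775515 -0.99522667  0.09356031  0.38243458]
 [-0.99955874 -0.02664094  0.01313724  0.02033189]
 [-0.010582   -0.09388365 -0.99552694  1.1724864 ]
 [ 0.          0.          0.          1.        ]]
wrist [[399.76124376   0.         320.71465931]
 [  0.         399.76124376 241.96296568]
 [  0.           0.           1.        ]] -0.08964824103991231 [[ 0.28350084 -0.91513126 -0.28663923  0.21396157]
 [-0.95897126 -0.27090799 -0.08356425 -0.45687621]
 [-0.0011806   0.29856932 -0.95438722  0.37308347]
 [ 0.          0.          0.          1.        ]]
```

View pics/top0.png

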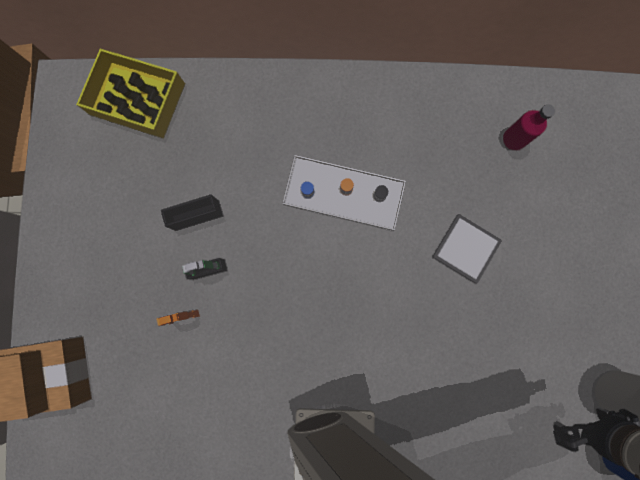

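View pics/side0.png

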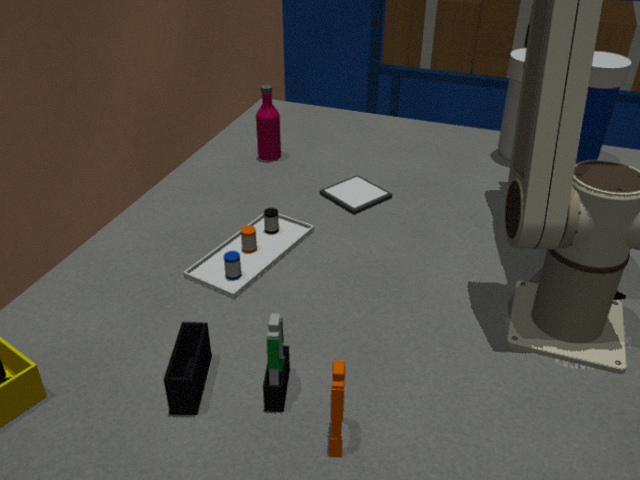

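View pics/wrist0.png

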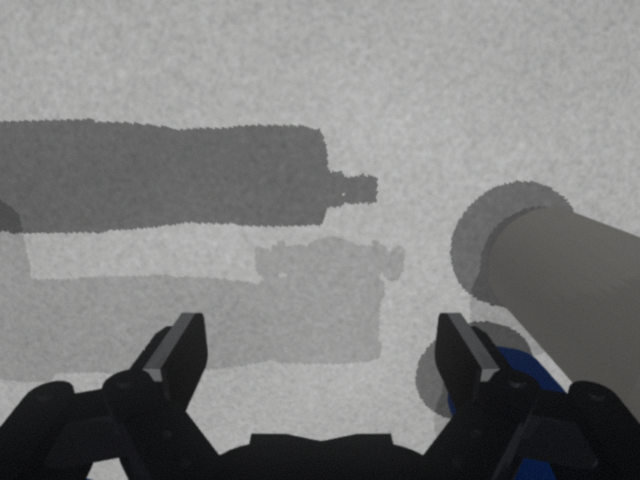

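The top view shows the green tongs in the small holder at about (205,268) and the blue element at (307,188). The pad is at (467,248). The orange decoy at (178,317) and the larger box at (192,212) are not used.

```bash
cat > h.py <<'E'
from station import r
import numpy as np, cv2
from scipy.spatial.transform import Rotation as R
def ray(c,p):
    K=np.array(c["K"]);k=c["k1"]
    d=(np.array(p,float)-K[:2,2])/[K[0,0],K[1,1]]
    s=d.copy()
    for _ in range(20): s=d/(1+k*(s@s))
    T=np.array(c["extrinsics"]); return T[:3,3],T[:3,:3]@np.array([s[0],s[1],1])
def atz(c,p,z):
    o,d=ray(c,p); return o+d*(z-o[2])/d[2]
def proj(c,P):
    T=np.linalg.inv(np.array(c["extrinsics"])); q=T[:3,:3]@np.array(P)+T[:3,3]
    s=q[:2]/q[2]; s=s*(1+c["k1"]*(s@s)); K=np.array(c["K"]); return s*[K[0,0],K[1,1]]+K[:2,2]
def tri(c1,p1,c2,p2):
    o1,d1=ray(c1,p1);o2,d2=ray(c2,p2)
    A=np.stack([d1,-d2],1);t=np.linalg.lstsq(A,o2-o1,rcond=None)[0]
    a=o1+d1*t[0];b=o2+d2*t[1]; return (a+b)/2,np.linalg.norm(a-b)
def rpt():
    s=r.read_state(); M=R.from_quat(s["ee_rot"]).as_matrix()
    print("t",round(s["clock"],2),"tcp",np.round(s["eef_pos"],4),"grasp",np.round(np.array(s["eef_pos"])+M[:,2]*r.grip_depth,4),"\nx",np.round(M[:,0],3),"y",np.round(M[:,1],3),"z",np.round(M[:,2],3),"F",np.round(s["force"],1),"w",round(s["grip_width"],4),"j",np.round(s["joints"],2))
    return s,M
E
python3 - <<'E'
from h import *
t=r.read_camera("top");s=r.read_camera("side")
for q in ["tongs","holder","element_blue","pad","tray","tongs_grip","tongs_tips"]:
    for n,c in (("top",t),("side",s)):
        for d in r.tip_of(q,n)[:3]: print(q,n,np.round(d["pixel"],1),round(d["confidence"],2), np.round(atz(c,d["pixel"],0.0),3))
for nm,im,(x,y,w,h),f in [("a",t["img"],(150,190,100,75+65),4),("b",t["img"],(270,140,240,150),3),("c",s["img"],(150,300,220,170),3.5)]:
    cv2.imwrite(f"pics/z{nm}.png",cv2.resize(im[y:y+h,x:x+w,::-1],None,fx=f,fy=f,interpolation=cv2.INTER_CUBIC))
E
```

```text
tongs top [204.9 270.1] 0.76 [0.429 0.337 0.   ]
tongs top [185.9 316.1] 0.66 [0.312 0.38  0.   ]
tongs side [334.7 436.2] 0.95 [0.313 0.385 0.   ]
tongs side [279.3 386.8] 0.93 [0.43  0.324 0.   ]
tongs side [274.9 387.5] 0.72 [0.436 0.328 0.   ]
holder top [196.  214.2] 0.67 [0.571 0.368 0.   ]
holder top [207.2 269. ] 0.61 [0.432 0.331 0.   ]
holder side [278.7 391.6] 0.63 [0.427 0.334 0.   ]
holder side [191.7 384.1] 0.62 [0.567 0.369 0.   ]
element_blue top [308.1 193.9] 0.52 [0.631 0.082 0.   ]
element_blue top [204.8 270. ] 0.4 [0.429 0.337 0.   ]
element_blue side [233.5 274.4] 0.86 [0.639 0.077 0.   ]
pad top [467.6 247.5] 0.64 [ 0.504 -0.325  0.   ]
pad side [355.5 193.3] 0.63 [ 0.506 -0.333  0.   ]
tray top [342.5 193.4] 0.82 [ 0.634 -0.006  0.   ]
tray side [253.8 250.2] 0.74 [ 0.637 -0.017  0.   ]
tray side [276.3 379.7] 0.63 [0.441 0.312 0.   ]
tongs_grip top [172.  316.7] 0.87 [0.309 0.416 0.   ]
tongs_grip top [199.9 266.3] 0.74 [0.438 0.35  0.   ]
tongs_grip top [343.2 195.7] 0.2 [ 0.628 -0.007  0.   ]
tongs_grip side [332.9 392.4] 0.95 [0.344 0.305 0.   ]
tongs_grip side [274.  341.8] 0.61 [0.481 0.23  0.   ]
tongs_tips top [207.  271.3] 0.74 [0.426 0.332 0.   ]
tongs_tips top [183.3 313.8] 0.69 [0.317 0.387 0.   ]
tongs_tips side [274.6 378.9] 0.86 [0.444 0.311 0.   ]
tongs_tips side [232.9 274.8] 0.51 [0.64  0.078 0.   ]
```

View pics/za.png

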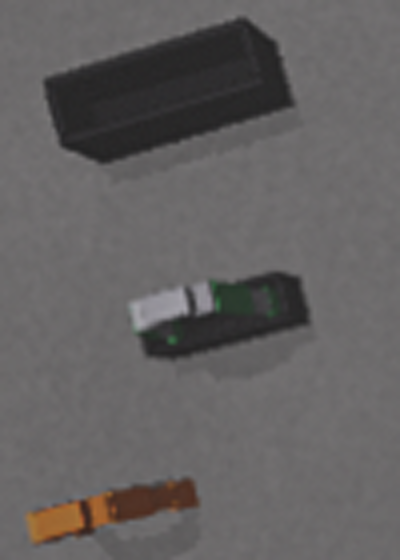

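View pics/zb.png

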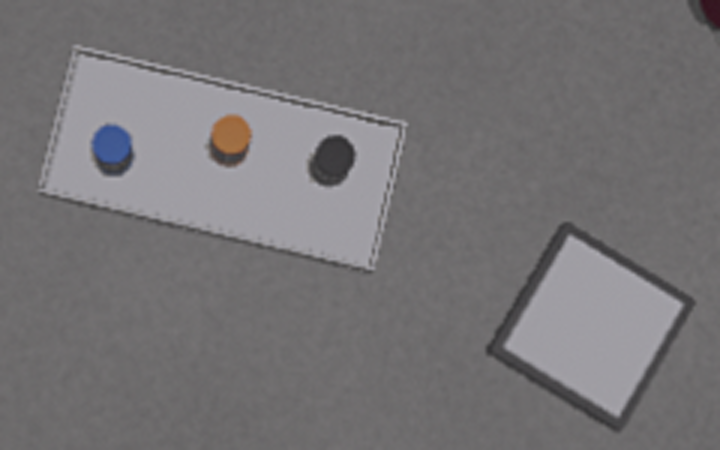

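View pics/zc.png

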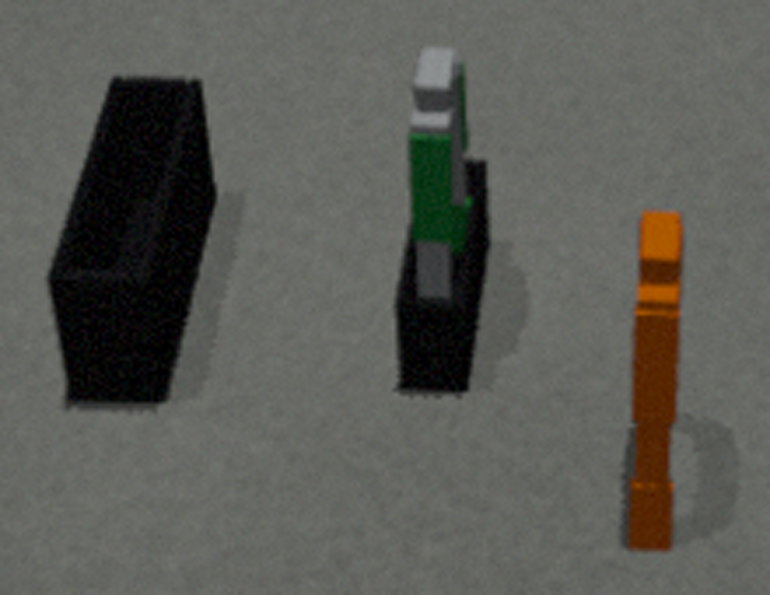

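Run:
```python
from h import *
t=r.read_camera("top");s=r.read_camera("side")
print("knuckle top", atz(t,(189.5,267),.151), atz(s,(150+436/3.5,300+68/3.5),.151))
k=atz(t,(189.5,267),.151)
# blue top centre (top img), side
for nm,p in [("blue",(270+112/3,140+144/3)),("or",(270+231/3,140+133/3)),("bk",(270+335/3,140+154/3))]: print(nm,atz(t,p,.054))
for p in [(75,46),(406,123),(373,270),(40,191)]: print("tray",atz(t,(270+p[0]/3,140+p[1]/3),.014))
pp=[atz(t,(270+p[0]/3,140+p[1]/3),.012) for p in [(568,223),(694,301),(620,430),(489,350)]]; print("pad",np.mean(pp,0),pp)
# holder overlay
for az in (95,98,101):
  pass
def box(c,img,o,az,w,l,h):
    a=np.radians(az); Y=np.array([np.cos(a),np.sin(a)]);X=np.array([Y[1],-Y[0]])
    for z in (0,h):
        q=[proj(c,np.r_[o[:2]+X*i*w/2+Y*j*l/2,z]) for i,j in((1,1),(1,-1),(-1,-1),(-1,1))]
        cv2.polylines(img,[np.round(np.array(q)*4*16).astype(int)],True,(0,0,255),1,cv2.LINE_AA,4)
o=k
for n,c,(x,y,w,h) in (("t",t,(170,240,90,60)),("s",s,(230,300,90,120))):
    im=cv2.resize(c["img"][:,:,::-1],None,fx=4,fy=4,interpolation=cv2.INTER_CUBIC).copy()
    box(c,im,k,98,.031,.092,.055)
    box(c,im,k,98,.018,.026,.151)
    cv2.imwrite(f"pics/o{n}.png",im[y*4:(y+h)*4,x*4:(x+w)*4])
```

```text
knuckle top [0.42887146 0.33120188 0.151     ] [0.42970101 0.33158309 0.151     ]
blue [0.63379495 0.08158445 0.054     ]
or [ 0.64536424 -0.01478092  0.054     ]
bk [ 0.6302877  -0.09949596  0.054     ]
tray [0.72687291 0.11793937 0.014     ]
tray [ 0.66748146 -0.1633406   0.014     ]
tray [ 0.54173703 -0.13690618  0.014     ]
tray [0.60116898 0.14292229 0.014     ]
pad [ 0.50034527 -0.32223629  0.012     ] [array([ 0.58641282, -0.301122  ,  0.012     ]), array([ 0.52339812, -0.40814315,  0.012     ]), array([ 0.4139201 , -0.34491134,  0.012     ]), array([ 0.47765003, -0.23476866,  0.012     ])]
```

View pics/ot.png

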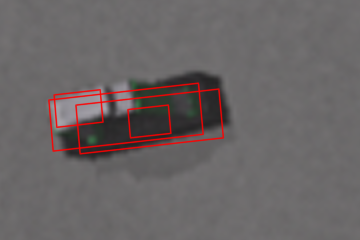

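View pics/os.png

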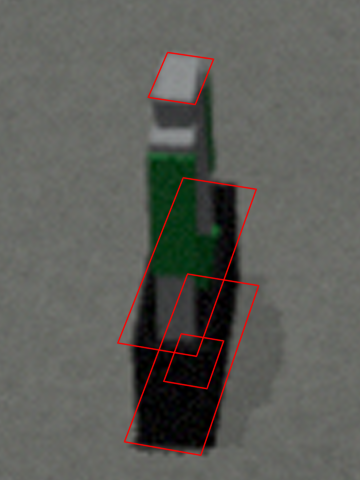

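Run:
```python
from h import *
t=r.read_camera("top");s=r.read_camera("side")
def box(c,img,o,az,w,l,h,y0):
    a=np.radians(az); Y=np.array([np.cos(a),np.sin(a)]);X=np.array([Y[1],-Y[0]])
    for z in (0,h):
        q=[proj(c,np.r_[o[:2]+X*i*w/2+Y*j*l/2,z]) for i,j in((1,1),(1,-1),(-1,-1),(-1,1))]
        cv2.polylines(img,[np.round((np.array(q)*4+1.5)*16).astype(int)],True,(0,0,255),1,cv2.LINE_AA,4)
tiles=[]
for az,h,kk in ((105,(.431,.329),(.430,.332)),(108,(.431,.329),(.430,.332)),(111,(.431,.329),(.430,.332))):
  row=[]
  for n,c,(x,y,w,hh) in (("t",t,(170,240,70,50)),("s",s,(250,300,60,120))):
    im=cv2.resize(c["img"][:,:,::-1],None,fx=4,fy=4,interpolation=cv2.INTER_CUBIC).copy()
    im=np.clip(im.astype(int)*2,0,255).astype(np.uint8)
    box(c,im,np.array(h),az,.031,.092,.055,0)
    box(c,im,np.array(kk),az,.018,.026,.151,0)
    row.append(im[y*4:(y+hh)*4,x*4:(x+w)*4])
  row[0]=cv2.copyMakeBorder(row[0][:, :240],0,280,0,0,cv2.BORDER_CONSTANT)
  tiles.append(np.vstack([row[0][:200],row[1][:400]]))
cv2.imwrite("pics/ofit.png",np.hstack(tiles))
```

```text
(no output)
```

View pics/ofit.png

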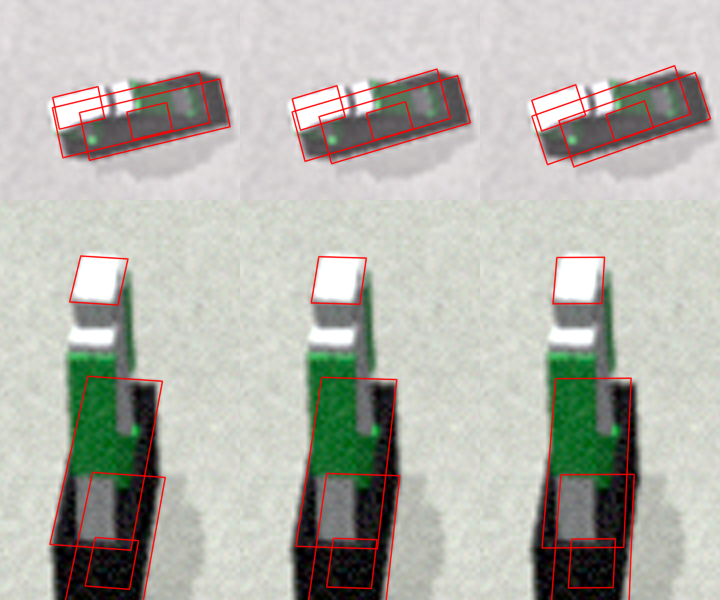

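```bash
S='{"spin":-1}'; python3 -m handwheel '[{"spin":-1},{"spin":-1},{"spin":-1},{"spin":-1},{"spin":-1},{"spin":-1},{"spin":-1},{"spin":-1}]'; python3 -m handwheel '[{"spin":-1},{"spin":-1},{"spin":-1},{"spin":-1},{"spin":-1},{"spin":-1},{"spin":-1},{"spin":-1}]'; python3 -c "
from h import *
rpt()"
```

```text
t 1.15 tcp [ 0.1419 -0.4794  0.4047] grasp [ 0.1419 -0.4794  0.25  ] 
x [0.959 0.284 0.   ] y [ 0.284 -0.959  0.   ] z [ 0. -0. -1.] F [-0.7 -0.   0.1] w 0.0855 j [-1.28  0.24  0.    1.34  0.    1.57]validation failed for argument at $[0]...
validation failed for argument at $[0]...
```

```bash
python3 -m handwheel '[{"tx":0,"ty":0,"tz":0,"spin":-1,"claw":0},{"tx":0,"ty":0,"tz":0,"spin":-1,"claw":0},{"tx":0,"ty":0,"tz":0,"spin":-1,"claw":0},{"tx":0,"ty":0,"tz":0,"spin":-1,"claw":0}]'; python3 -c "
from h import *
rpt()"
```

```text
clock: 1.48
eef_pos: [0.1419, -0.4794, 0.4047]
ee_rot: [0.954, 0.301, -0.0, 0.0]
force: [0.1, -0.4, 0.3]
grip_width: 0.0851
t 1.48 tcp [ 0.1419 -0.4794  0.4047] grasp [ 0.1419 -0.4795  0.25  ] 
x [ 0.819  0.574 -0.   ] y [ 0.574 -0.819  0.   ] z [-0. -0. -1.] F [ 0.1 -0.4  0.3] w 0.0851 j [-1.28  0.24  0.01  1.34 -0.    1.25]
```

```bash
python3 -m handwheel '[{"tx":0,"ty":0,"tz":0,"spin":-1,"claw":0},{"tx":0,"ty":0,"tz":0,"spin":-1,"claw":0},{"tx":0,"ty":0,"tz":0,"spin":-1,"claw":0},{"tx":0,"ty":0,"tz":0,"spin":-1,"claw":0},{"tx":0,"ty":0,"tz":0,"spin":-1,"claw":0},{"tx":0,"ty":0,"tz":0,"spin":-1,"claw":0},{"tx":0,"ty":0,"tz":0,"spin":-1,"claw":0},{"tx":0,"ty":0,"tz":0,"spin":-1,"claw":0}]'
python3 -m handwheel '[{"tx":0,"ty":0,"tz":0,"spin":-1,"claw":0},{"tx":0,"ty":0,"tz":0,"spin":-1,"claw":0},{"tx":0,"ty":0,"tz":0,"spin":-1,"claw":0},{"tx":0,"ty":0,"tz":0,"spin":-1,"claw":0},{"tx":0,"ty":0,"tz":0,"spin":-1,"claw":0},{"tx":0,"ty":0,"tz":0,"spin":-1,"claw":0},{"tx":0,"ty":0,"tz":0,"spin":-1,"claw":0},{"tx":0,"ty":0,"tz":0,"spin":-1,"claw":0}]'
python3 -m handwheel '[{"tx":0,"ty":0,"tz":0,"spin":-1,"claw":0},{"tx":0,"ty":0,"tz":0,"spin":-1,"claw":0},{"tx":0,"ty":0,"tz":0,"spin":-1,"claw":0},{"tx":0,"ty":0,"tz":0,"spin":-1,"claw":0},{"tx":0,"ty":0,"tz":0,"spin":-1,"claw":0},{"tx":0,"ty":0,"tz":0,"spin":-1,"claw":0},{"tx":0,"ty":0,"tz":0,"spin":-1,"claw":0},{"tx":0,"ty":0,"tz":0,"spin":-1,"claw":0}]'
python3 -m handwheel '[{"tx":0,"ty":0,"tz":0,"spin":-1,"claw":0},{"tx":0,"ty":0,"tz":0,"spin":-1,"claw":0},{"tx":0,"ty":0,"tz":0,"spin":-1,"claw":0},{"tx":0,"ty":0,"tz":0,"spin":-1,"claw":0},{"tx":0,"ty":0,"tz":0,"spin":-1,"claw":0},{"tx":0,"ty":0,"tz":0,"spin":-1,"claw":0},{"tx":0,"ty":0,"tz":0,"spin":-1,"claw":0},{"tx":0,"ty":0,"tz":0,"spin":-1,"claw":0}]'
python3 -m handwheel '[{"tx":0,"ty":0,"tz":0,"spin":-1,"claw":0},{"tx":0,"ty":0,"tz":0,"spin":-1,"claw":0},{"tx":0,"ty":0,"tz":0,"spin":-1,"claw":0},{"tx":0,"ty":0,"tz":0,"spin":-0.4,"claw":0}]'
cat >> h.py <<'E'
def go(tx,ty,tz):
    "grasp point to world target -> units in tool axes"
    s,M=rpt(); g=np.array(s["eef_pos"])+M[:,2]*r.grip_depth
    d=M.T@(np.array([tx,ty,tz])-g)/.04; print("UNITS",np.round(d,3),"az y",round(np.degrees(np.arctan2(M[1,1],M[0,1])),2)); return d
E
python3 -c "
from h import *
go(.430,.331,.25)"
```

```text
clock: 2.15
eef_pos: [0.1419, -0.4794, 0.4047]
ee_rot: [0.81, 0.586, -0.0, 0.0]
force: [-0.6, -0.6, -0.2]
grip_width: 0.0849
clock: 2.82
eef_pos: [0.1419, -0.4794, 0.4047]
ee_rot: [0.585, 0.811, 0.0, 0.0]
force: [-0.4, 0.6, 0.5]
grip_width: 0.0855
clock: 3.48
eef_pos: [0.1419, -0.4794, 0.4047]
ee_rot: [0.3, 0.954, 0.0, -0.0]
force: [0.4, -0.4, -0.4]
grip_width: 0.0853
clock: 4.15
eef_pos: [0.1419, -0.4794, 0.4047]
ee_rot: [-0.015, 1.0, 0.0, -0.0]
force: [0.1, -0.8, -0.3]
grip_width: 0.0849
clock: 4.48
eef_pos: [0.1419, -0.4794, 0.4047]
ee_rot: [-0.15, 0.989, -0.0, -0.0]
force: [-0.6, 0.2, 0.4]
grip_width: 0.0856
t 4.48 tcp [ 0.1419 -0.4794  0.4047] grasp [ 0.1419 -0.4794  0.25  ] 
x [-0.955 -0.297  0.   ] y [-0.297  0.955 -0.   ] z [-0. -0. -1.] F [-0.6  0.2  0.4] w 0.0856 j [-1.28  0.24  0.    1.34 -0.   -1.58]
UNITS [-1.2892e+01  1.7210e+01 -1.0000e-03] az y 107.27
```

```bash
python3 -m handwheel '[{"tx":-0.95,"ty":-0.3,"tz":0,"spin":0,"claw":0},{"tx":-0.95,"ty":-0.3,"tz":0,"spin":0,"claw":0},{"tx":-0.95,"ty":-0.3,"tz":0,"spin":0,"claw":0},{"tx":-0.95,"ty":-0.3,"tz":0,"spin":0,"claw":0},{"tx":-0.95,"ty":-0.3,"tz":0,"spin":0,"claw":0},{"tx":-0.4,"ty":0.9,"tz":0,"spin":0,"claw":0},{"tx":-0.4,"ty":0.9,"tz":0,"spin":0,"claw":0},{"tx":-0.4,"ty":0.9,"tz":0,"spin":0,"claw":0}]'
python3 -m handwheel '[{"tx":-0.4,"ty":0.9,"tz":0,"spin":0,"claw":0},{"tx":-0.4,"ty":0.9,"tz":0,"spin":0,"claw":0},{"tx":-0.4,"ty":0.9,"tz":0,"spin":0,"claw":0},{"tx":-0.4,"ty":0.9,"tz":0,"spin":0,"claw":0},{"tx":-0.4,"ty":0.9,"tz":0,"spin":0,"claw":0},{"tx":-0.4,"ty":0.9,"tz":0,"spin":0,"claw":0},{"tx":-0.4,"ty":0.9,"tz":0,"spin":0,"claw":0},{"tx":-0.4,"ty":0.9,"tz":0,"spin":0,"claw":0}]'
python3 -c "
from h import *
go(.430,.331,.25)"
```

```text
clock: 5.15
eef_pos: [0.3566, -0.3628, 0.4025]
ee_rot: [-0.149, 0.989, 0.002, -0.001]
force: [0.2, 0.5, -0.0]
grip_width: 0.0856
clock: 5.82
eef_pos: [0.3927, -0.0489, 0.405]
ee_rot: [-0.148, 0.989, -0.0, 0.0]
force: [1.7, 0.1, -0.2]
grip_width: 0.0852
t 5.82 tcp [ 0.3927 -0.0489  0.405 ] grasp [ 0.3929 -0.049   0.2503] 
x [-0.956 -0.293 -0.001] y [-0.293  0.956 -0.   ] z [ 0.001 -0.    -1.   ] F [ 1.7  0.1 -0.2] w 0.0852 j [-0.12  0.03 -0.24  1.3   0.   -0.42]
UNITS [-3.674e+00  8.809e+00  8.000e-03] az y 107.06
```

```bash
python3 -m handwheel '[{"tx":-0.4,"ty":0.9,"tz":0,"spin":0,"claw":0},{"tx":-0.4,"ty":0.9,"tz":0,"spin":0,"claw":0},{"tx":-0.4,"ty":0.9,"tz":0,"spin":0,"claw":0},{"tx":-0.4,"ty":0.9,"tz":0,"spin":0,"claw":0},{"tx":-0.4,"ty":0.9,"tz":0,"spin":0,"claw":0},{"tx":-0.4,"ty":0.9,"tz":0,"spin":0,"claw":0},{"tx":-0.4,"ty":0.9,"tz":0,"spin":0,"claw":0},{"tx":-0.4,"ty":0.9,"tz":0,"spin":0,"claw":0}]'
python3 -m handwheel '[{"tx":0,"ty":0,"tz":0,"spin":0,"claw":0},{"tx":0,"ty":0,"tz":0,"spin":0,"claw":0}]'
python3 - <<'E'
from h import *
go(.430,.331,.25)
c=r.read_camera("wrist"); cv2.imwrite("pics/w1.png",c["img"][:,:,::-1])
print(proj(c,(.43,.331,.151)))
E
```

```text
clock: 6.48
eef_pos: [0.4305, 0.2643, 0.4048]
ee_rot: [-0.149, 0.989, 0.0, 0.0]
force: [1.0, 0.3, 0.7]
grip_width: 0.0854
clock: 6.65
eef_pos: [0.4306, 0.2641, 0.4041]
ee_rot: [-0.15, 0.989, -0.0, -0.0]
force: [-0.3, -0.3, -0.5]
grip_width: 0.0856
t 6.65 tcp [0.4306 0.2641 0.4041] grasp [0.4305 0.264  0.2494] 
x [-0.955 -0.298  0.001] y [-0.298  0.955 -0.   ] z [-0.001 -0.001 -1.   ] F [-0.3 -0.3 -0.5] w 0.0856 j [ 0.55  0.25  0.02  1.34 -0.    0.25]
UNITS [-0.487  1.604 -0.017] az y 107.31
[425.27881071 284.67476585]
```

View pics/w1.png

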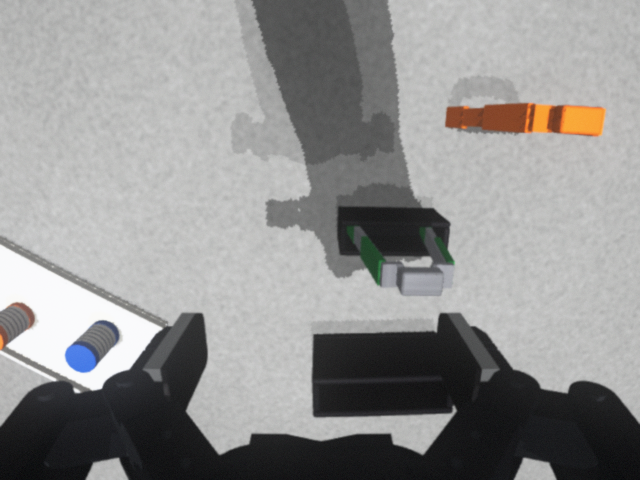

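Knuckle at about (421,283), predicted (425,284), and the holder's edges run along image rows, so position and yaw agree. I'll move over it next.

```bash
python3 -m handwheel '[{"tx":-0.25,"ty":0.8,"tz":0,"spin":0,"claw":0},{"tx":-0.25,"ty":0.8,"tz":0,"spin":0,"claw":0},{"tx":0,"ty":0,"tz":0,"spin":0,"claw":0},{"tx":0,"ty":0,"tz":0,"spin":0,"claw":0}]'
python3 - <<'E'
from h import *
go(.430,.331,.105)
c=r.read_camera("wrist"); cv2.imwrite("pics/w2.png",c["img"][:,:,::-1])
print(proj(c,(.43,.331,.151)))
im=c["img"].copy()
s,M=rpt(); o=np.array([.43,.331,.151])
for P in [o+M[:,0]*i*.009+M[:,1]*j*.013 for i in(-1,1) for j in(-1,1)]+[np.array([.43,.331,.055])+M[:,0]*i*.0155+M[:,1]*j*.046 for i in(-1,1) for j in(-1,1)]:
    p=proj(c,P); cv2.circle(im,tuple(int(round(v)) for v in p),2,(255,0,0),-1)
cv2.imwrite("pics/w2b.png",cv2.resize(im[200:420,200:460,::-1],None,fx=3,fy=2.7))
E
```

```text
clock: 7.03
eef_pos: [0.4311, 0.3288, 0.4045]
ee_rot: [-0.149, 0.989, -0.0, -0.0]
force: [0.1, -0.4, 0.7]
grip_width: 0.0856
t 7.03 tcp [0.4311 0.3288 0.4045] grasp [0.4311 0.3287 0.2498] 
x [-0.956 -0.294  0.001] y [-0.294  0.956 -0.001] z [-0.    -0.001 -1.   ] F [ 0.1 -0.4  0.7] w 0.0856 j [ 0.65  0.33  0.12  1.37 -0.    0.35]
UNITS [0.008 0.065 3.621] az y 107.1
[323.88895704 253.49449548]
t 7.08 tcp [0.4312 0.3281 0.4046] grasp [0.4311 0.3279 0.2499] 
x [-0.956 -0.293  0.001] y [-0.293  0.956 -0.001] z [-0.    -0.001 -1.   ] F [ 0.6 -0.3  0.6] w 0.0857 j [ 0.65  0.32  0.12  1.37 -0.    0.35]
```

View pics/w2b.png

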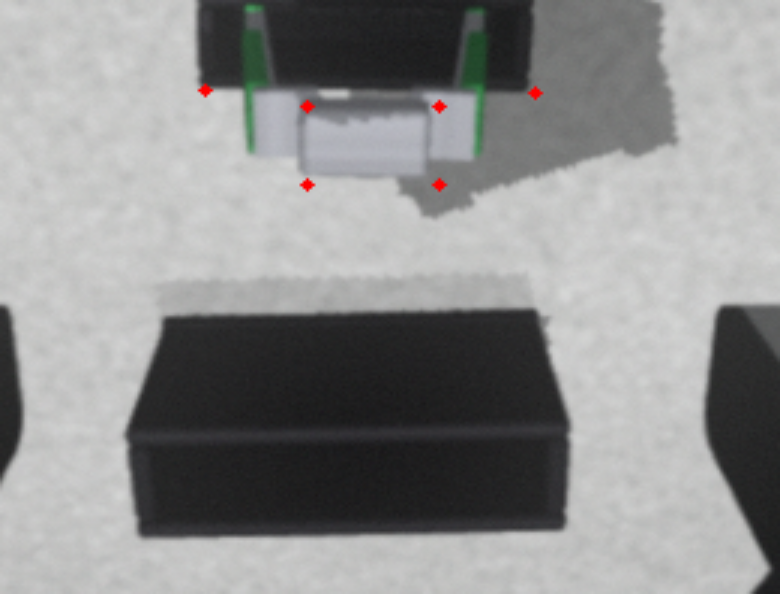

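Run:
```python
from h import *
s,M=rpt()
c=r.read_camera("wrist"); s,M=rpt();e=np.array(s["eef_pos"])
T=np.array(c["extrinsics"]); print("cam in tool",M.T@(T[:3,3]-e), M.T@T[:3,:3])
for d in (.1547,.25): print(proj(c,e+M[:,2]*d))
print("knuckle from img",atz(c,(321.3,200+138/2.7),.151))
```

```text
t 7.08 tcp [0.4312 0.3281 0.4046] grasp [0.4311 0.3279 0.2499] 
x [-0.956 -0.293  0.001] y [-0.293  0.956 -0.001] z [-0.    -0.001 -1.   ] F [ 0.6 -0.3  0.6] w 0.0857 j [ 0.65  0.32  0.12  1.37 -0.    0.35]
t 7.13 tcp [0.4312 0.3277 0.4047] grasp [0.4311 0.3275 0.25  ] 
x [-0.956 -0.292  0.001] y [-0.292  0.956 -0.001] z [-0.    -0.001 -1.   ] F [-0.4 -1.1  0.3] w 0.0855 j [ 0.65  0.32  0.12  1.37 -0.    0.35]
cam in tool [0.07712426 0.00121666 0.0309246 ] [[ 4.24153587e-04 -9.54338563e-01 -2.98726844e-01]
 [ 9.99999566e-01  6.52737335e-04 -6.65420642e-04]
 [ 8.30026743e-04 -2.98726431e-01  9.54338425e-01]]
[317.48710569 345.06007515]
[318.8762699  256.01214994]
knuckle from img [0.42899817 0.32826646 0.151     ]
```

```bash
python3 -m handwheel '[{"tx":0.04,"ty":0.035,"tz":0.7,"spin":0,"claw":0},{"tx":0,"ty":0,"tz":0.8,"spin":0,"claw":0},{"tx":0,"ty":0,"tz":0.8,"spin":0,"claw":0},{"tx":0,"ty":0,"tz":0.7,"spin":0,"claw":0},{"tx":0,"ty":0,"tz":0.4,"spin":0,"claw":0},{"tx":0,"ty":0,"tz":0.2,"spin":0,"claw":0},{"tx":0,"ty":0,"tz":0,"spin":0,"claw":0},{"tx":0,"ty":0,"tz":0,"spin":0,"claw":0}]'
python3 - <<'E'
from h import *
go(.429,.329,.103)
for n in("wrist","side"):
    c=r.read_camera(n); cv2.imwrite(f"pics/{n}3.png",c["img"][:,:,::-1])
    if n=="side": cv2.imwrite("pics/side3z.png",cv2.resize(c["img"][200:420,180:400,::-1],None,fx=2.7,fy=2.7))
E
```

```text
clock: 7.8
eef_pos: [0.4296, 0.3293, 0.2615]
ee_rot: [-0.148, 0.989, 0.0, 0.0]
force: [0.4, 0.3, 0.3]
grip_width: 0.0855
t 7.8 tcp [0.4296 0.3293 0.2615] grasp [0.4297 0.3294 0.1068] 
x [-0.956 -0.292 -0.001] y [-0.292  0.956  0.   ] z [ 0.001  0.    -1.   ] F [0.4 0.3 0.3] w 0.0855 j [ 0.65  0.42 -0.12  1.02 -0.    0.36]
UNITS [ 0.02  -0.003  0.095] az y 107.0
```

View pics/wrist3.png

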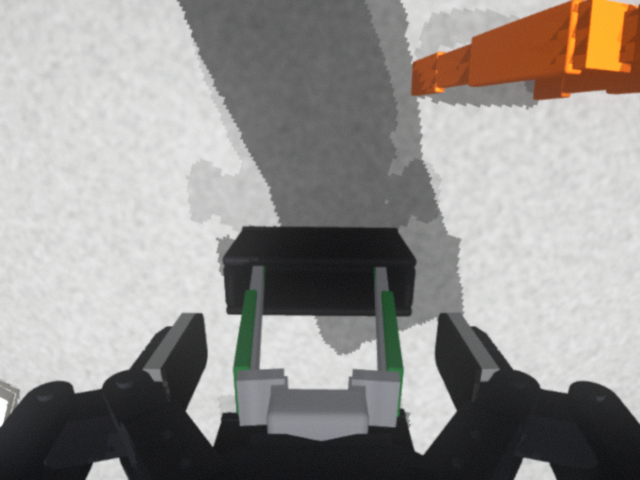

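View pics/side3z.png

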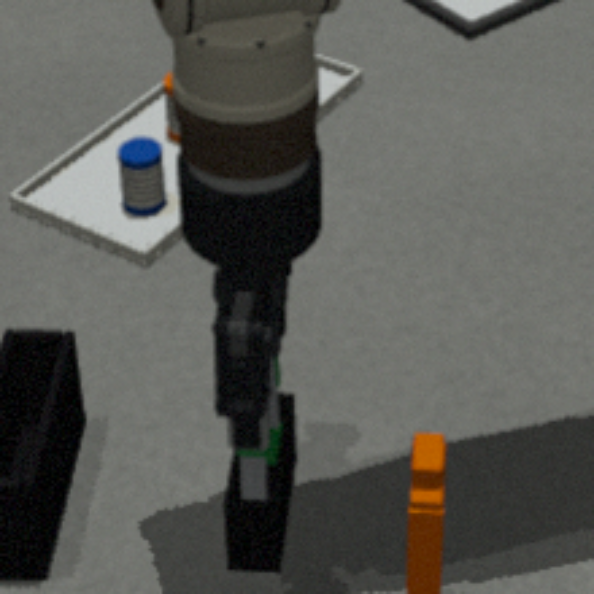

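```bash
python3 -m handwheel '[{"tx":0.02,"ty":0,"tz":0.1,"spin":0,"claw":0.25},{"tx":0,"ty":0,"tz":0,"spin":0,"claw":0.25},{"tx":0,"ty":0,"tz":0,"spin":0,"claw":0.25},{"tx":0,"ty":0,"tz":0,"spin":0,"claw":0.25},{"tx":0,"ty":0,"tz":0,"spin":0,"claw":0.25}]' 30
python3 -m handwheel '[{"tx":0,"ty":0,"tz":0,"spin":0,"claw":0.31},{"tx":0,"ty":0,"tz":0,"spin":0,"claw":0.31},{"tx":0,"ty":0,"tz":0,"spin":0,"claw":0.31},{"tx":0,"ty":0,"tz":0,"spin":0,"claw":0.31}]' 30
python3 - <<'E'
from h import *
go(.429,.329,.103)
for n in("wrist",):
    c=r.read_camera(n); cv2.imwrite(f"pics/{n}4.png",c["img"][:,:,::-1])
E
```

```text
clock: 8.32
eef_pos: [0.4284, 0.33, 0.2569]
ee_rot: [-0.149, 0.989, 0.0, 0.0]
force: [-0.2, 0.2, -0.2]
grip_width: 0.0638
clock: 8.65
eef_pos: [0.4285, 0.33, 0.257]
ee_rot: [-0.149, 0.989, 0.0, 0.0]
force: [-0.0, 0.0, 1.8]
grip_width: 0.0589
t 8.65 tcp [0.4285 0.33   0.257 ] grasp [0.4285 0.3301 0.1023] 
x [-0.956 -0.294 -0.001] y [-0.294  0.956  0.   ] z [ 0.     0.001 -1.   ] F [-0.   0.   1.8] w 0.0589 j [ 0.66  0.43 -0.13  1.01  0.    0.36]
UNITS [-0.003 -0.029 -0.018] az y 107.09
```

View pics/wrist4.png

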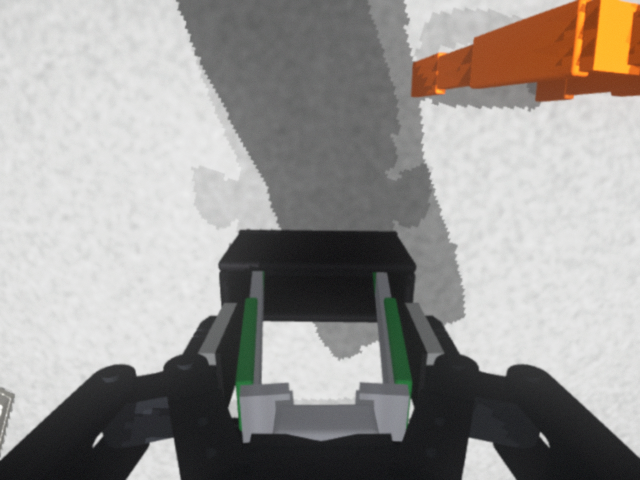

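```bash
python3 -m handwheel '[{"tx":0,"ty":0,"tz":0,"spin":0,"claw":0.34},{"tx":0,"ty":0,"tz":0,"spin":0,"claw":0.34},{"tx":0,"ty":0,"tz":0,"spin":0,"claw":0.36},{"tx":0,"ty":0,"tz":0,"spin":0,"claw":0.36},{"tx":0,"ty":0,"tz":0,"spin":0,"claw":0.36},{"tx":0,"ty":0,"tz":0,"spin":0,"claw":0.36}]' 30
python3 -m handwheel '[{"tx":0,"ty":0,"tz":-0.2,"spin":0,"claw":0.36},{"tx":0,"ty":0,"tz":-0.3,"spin":0,"claw":0.36},{"tx":0,"ty":0,"tz":0,"spin":0,"claw":0.36},{"tx":0,"ty":0,"tz":0,"spin":0,"claw":0.36}]' 30
python3 - <<'E'
from h import *
rpt()
for n in("wrist","side"):
    c=r.read_camera(n); cv2.imwrite(f"pics/{n}5.png",c["img"][:,:,::-1])
    if n=="side": cv2.imwrite("pics/side5z.png",cv2.resize(c["img"][200:420,180:400,::-1],None,fx=2.7,fy=2.7))
E
```

```text
clock: 9.2
eef_pos: [0.4287, 0.3303, 0.2576]
ee_rot: [-0.149, 0.989, 0.001, 0.001]
force: [-1.6, 0.8, 5.0]
grip_width: 0.0548
clock: 9.53
eef_pos: [0.4285, 0.3298, 0.2769]
ee_rot: [-0.148, 0.989, -0.0, 0.0]
force: [0.7, -0.1, -0.9]
grip_width: 0.0547
t 9.53 tcp [0.4285 0.3298 0.2769] grasp [0.4286 0.3298 0.1222] 
x [-0.956 -0.294 -0.001] y [-0.294  0.956 -0.   ] z [ 0.001  0.    -1.   ] F [ 0.7 -0.1 -0.9] w 0.0547 j [ 0.66  0.41 -0.11  1.06 -0.    0.36]
```

View pics/wrist5.png

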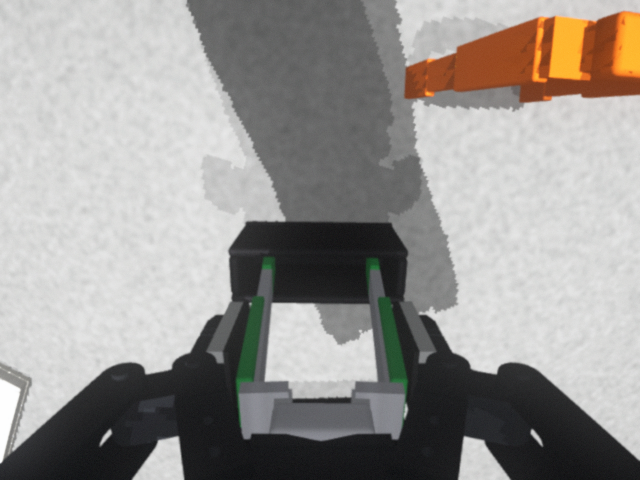

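View pics/side5z.png

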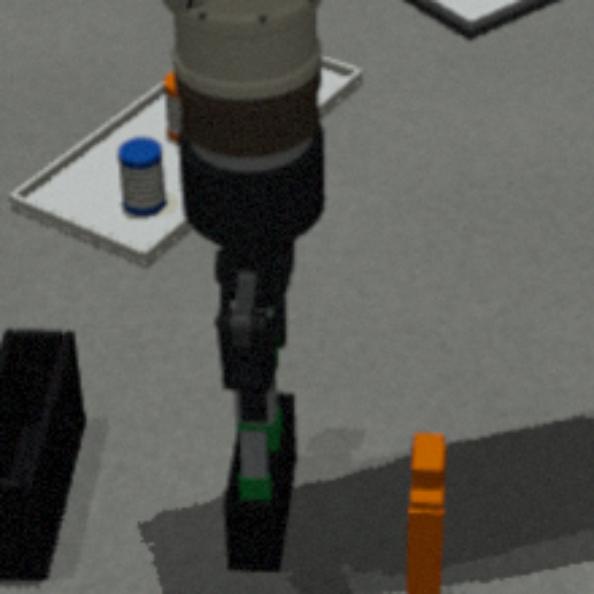

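```bash
python3 -m handwheel '[{"tx":0,"ty":0,"tz":-0.5,"spin":0,"claw":0.36},{"tx":0,"ty":0,"tz":-0.7,"spin":0,"claw":0.36},{"tx":0,"ty":0,"tz":-0.7,"spin":0,"claw":0.36},{"tx":0,"ty":0,"tz":-0.6,"spin":0,"claw":0.36},{"tx":-0.15,"ty":-0.35,"tz":0,"spin":0,"claw":0.36},{"tx":-0.3,"ty":-0.7,"tz":0,"spin":0,"claw":0.36},{"tx":-0.34,"ty":-0.8,"tz":0,"spin":0,"claw":0.36},{"tx":-0.34,"ty":-0.8,"tz":0,"spin":0,"claw":0.36}]'
python3 -m handwheel '[{"tx":-0.34,"ty":-0.8,"tz":0,"spin":0,"claw":0.36},{"tx":-0.34,"ty":-0.8,"tz":0,"spin":0,"claw":0.36},{"tx":-0.34,"ty":-0.8,"tz":0,"spin":0,"claw":0.36},{"tx":-0.3,"ty":-0.7,"tz":0,"spin":0,"claw":0.36},{"tx":-0.2,"ty":-0.5,"tz":0,"spin":0,"claw":0.36},{"tx":-0.1,"ty":-0.3,"tz":0,"spin":0,"claw":0.36},{"tx":0,"ty":0,"tz":0,"spin":0,"claw":0.36},{"tx":0,"ty":0,"tz":0,"spin":0,"claw":0.36}]'
python3 - <<'E'
from h import *
go(.634,.0816,.22)
for n in("wrist","side","top"):
    c=r.read_camera(n); cv2.imwrite(f"pics/{n}6.png",c["img"][:,:,::-1])
    if n=="side": cv2.imwrite("pics/side6z.png",cv2.resize(c["img"][150:330,150:350,::-1],None,fx=3,fy=3))
E
```

```text
clock: 10.3
eef_pos: [0.5029, 0.2412, 0.376]
ee_rot: [-0.149, 0.989, -0.0, -0.001]
force: [0.9, -0.1, -0.4]
grip_width: 0.0546
clock: 10.97
eef_pos: [0.6103, 0.1116, 0.3757]
ee_rot: [-0.148, 0.989, 0.0, -0.001]
force: [0.1, 0.7, -0.6]
grip_width: 0.0547
t 10.97 tcp [0.6103 0.1116 0.3757] grasp [0.61   0.1116 0.221 ] 
x [-0.956 -0.293  0.002] y [-0.293  0.956  0.001] z [-0.002  0.    -1.   ] F [ 0.1  0.7 -0.6] w 0.0547 j [ 0.18  0.5   0.3   1.38  0.   -0.12]
UNITS [-0.354 -0.893  0.024] az y 107.04
```

View pics/wrist6.png

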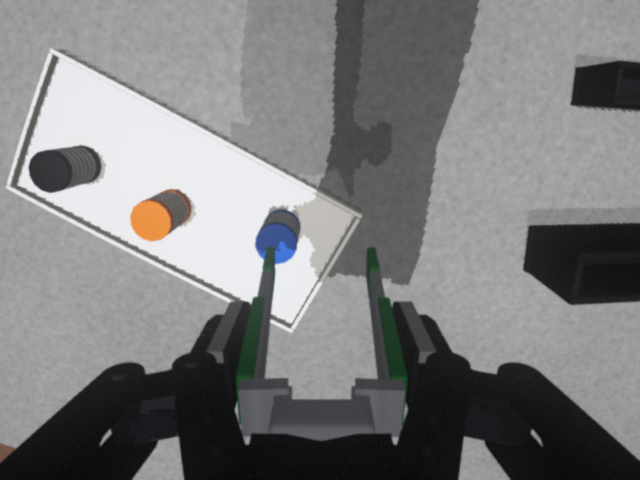

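View pics/side6z.png

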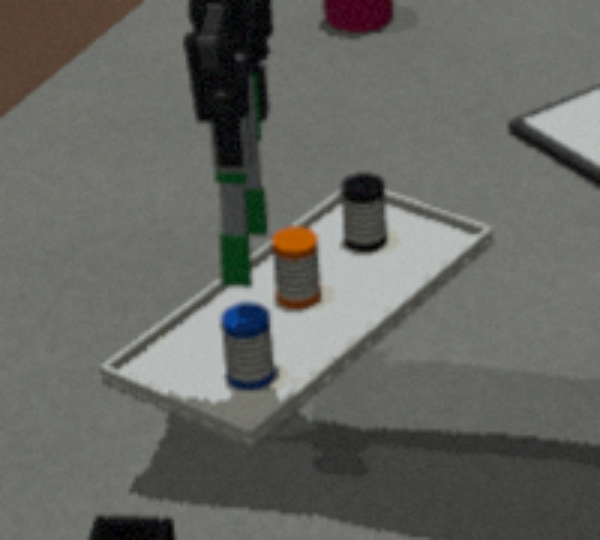

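View pics/top6.png

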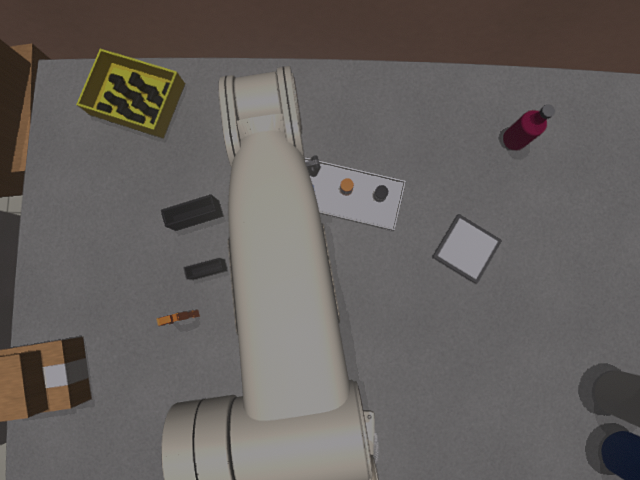

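Run:
```python
from h import *
c=r.read_camera("wrist"); im=c["img"]
cv2.imwrite("pics/w7z.png",cv2.resize(im[190:280,220:420,::-1],None,fx=4,fy=4,interpolation=cv2.INTER_CUBIC))
s=r.read_camera("side")
print("side blue",atz(s,(150+246/3-.3,150+318/3-.3),.054))
cv2.imwrite("pics/s7z.png",cv2.resize(s["img"][180:290,180:280,::-1],None,fx=6,fy=5,interpolation=cv2.INTER_CUBIC))
```

```text
side blue [0.63415828 0.08571124 0.054     ]
```

View pics/w7z.png

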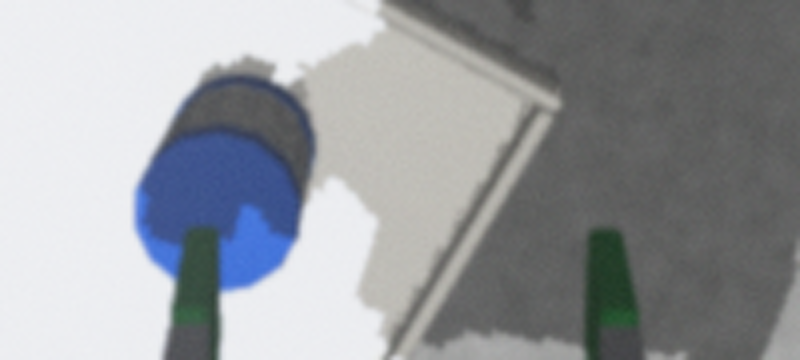

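View pics/s7z.png

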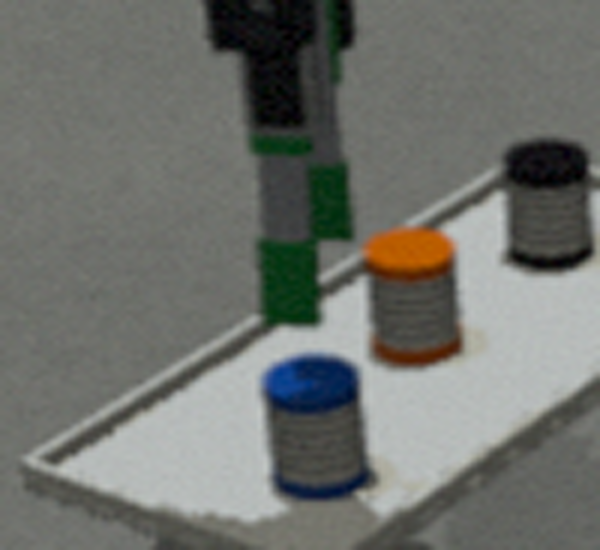

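Run:
```python
from h import *
c=r.read_camera("wrist"); s,M=rpt(); e=np.array(s["eef_pos"])
f=lambda x,y:(220+x/4-.4,190+y/4-.4)
z0=e[2]-.2523; print("z0",z0)
for p in [(187,230),(217,230),(588,230),(620,230)]:
    P=atz(c,f(*p),z0); print(p,np.round(M.T@(P-e)*1e3,1))
b=atz(c,f(218,212),.054); print("blue top",b, np.round(M.T@(b-e)*1e3,1))
print(np.round(M.T@(atz(c,f(137,212),.054)-atz(c,f(300,212),.054))*1e3,1))
print("pred blue rel", np.round(M.T@(np.array([.634,.0816,.054])-e)*1e3,1))
# side: tips lower ends & blue top
sd=r.read_camera("side"); g=lambda x,y:(180+x/6-.4,180+y/5-.4)
print("side near tip low mid",atz(sd,g(291,322),z0),"far",atz(sd,g(333,240),z0),"blue",atz(sd,g(312,383),.054))
```

```text
t 11.27 tcp [0.6099 0.1129 0.377 ] grasp [0.61   0.1129 0.2223] 
x [-0.955 -0.296 -0.   ] y [-0.296  0.955  0.   ] z [ 0.  0. -1.] F [ 0.3 -0.1 -0.6] w 0.0549 j [ 0.18  0.5   0.3   1.38  0.   -0.12]
z0 0.12470542964089715
(187, 230) [  4.8 -30.8 252.3]
(217, 230) [  4.8 -26.4 252.3]
(588, 230) [  4.8  27.7 252.3]
(620, 230) [  4.8  32.4 252.3]
blue top [0.63430223 0.08395247 0.054     ] [-14.7 -34.9 323. ]
[ -0.  -31.3  -0. ]
pred blue rel [-13.7 -37.  323. ]
side near tip low mid [0.60684103 0.14244822 0.12470543] far [0.62006735 0.08770329 0.12470543] blue [0.63355975 0.08732168 0.054     ]
```

```bash
python3 - <<'E'
from h import *
c=r.read_camera("wrist"); s,M=rpt(); e=np.array(s["eef_pos"])
f=lambda x,y:(220+x/4-.4,190+y/4-.4)
sd=r.read_camera("side"); g=lambda x,y:(180+x/6-.4,180+y/5-.4)
for a,b in [((620,230),(318,324)),((218,212),(312,383))]:
    P,err=tri(c,f(*a),sd,g(*b)); print(P,err,"tool",np.round(M.T@(P-e)*1e3,1))
E
sed -i 's/x/x/' h.py
```

```text
t 11.37 tcp [0.6101 0.1126 0.377 ] grasp [0.6102 0.1126 0.2223] 
x [-0.955 -0.295 -0.   ] y [-0.295  0.955  0.   ] z [ 0.  0. -1.] F [ 0.5 -0.6 -1.4] w 0.0549 j [ 0.18  0.5   0.31  1.38  0.   -0.12]
[0.59670316 0.14221504 0.12577541] 0.0017933725848264081 tool [  4.2  32.3 251.2]
[0.63568231 0.08357054 0.05097251] 6.64768401374602e-05 tool [-15.8 -35.3 326. ]
```

```bash
python3 -m handwheel '[{"tx":-0.13,"ty":-0.45,"tz":0,"spin":0,"claw":0.36},{"tx":-0.13,"ty":-0.44,"tz":0,"spin":0,"claw":0.36},{"tx":0,"ty":0,"tz":0.4,"spin":0,"claw":0.36},{"tx":0,"ty":0,"tz":0.35,"spin":0,"claw":0.36},{"tx":0,"ty":0,"tz":0.15,"spin":0,"claw":0.36},{"tx":0,"ty":0,"tz":0,"spin":0,"claw":0.36},{"tx":0,"ty":0,"tz":0,"spin":0,"claw":0.36},{"tx":0,"ty":0,"tz":0,"spin":0,"claw":0.36}]'
python3 - <<'E'
from h import *
rpt()
c=r.read_camera("wrist"); im=c["img"]
cv2.imwrite("pics/w8z.png",cv2.resize(im[180:300,230:410,::-1],None,fx=4,fy=4,interpolation=cv2.INTER_CUBIC))
s=r.read_camera("side")
cv2.imwrite("pics/s8z.png",cv2.resize(s["img"][180:290,180:280,::-1],None,fx=6,fy=5,interpolation=cv2.INTER_CUBIC))
E
```

```text
clock: 12.08
eef_pos: [0.6311, 0.0811, 0.3417]
ee_rot: [-0.149, 0.989, -0.0, 0.001]
force: [0.8, 0.4, -0.0]
grip_width: 0.0545
t 12.08 tcp [0.6311 0.0811 0.3417] grasp [0.6313 0.0811 0.187 ] 
x [-0.956 -0.294 -0.001] y [-0.294  0.956 -0.   ] z [ 0.001  0.    -1.   ] F [ 0.8  0.4 -0. ] w 0.0545 j [ 0.13  0.54  0.29  1.32 -0.   -0.17]
```

View pics/w8z.png

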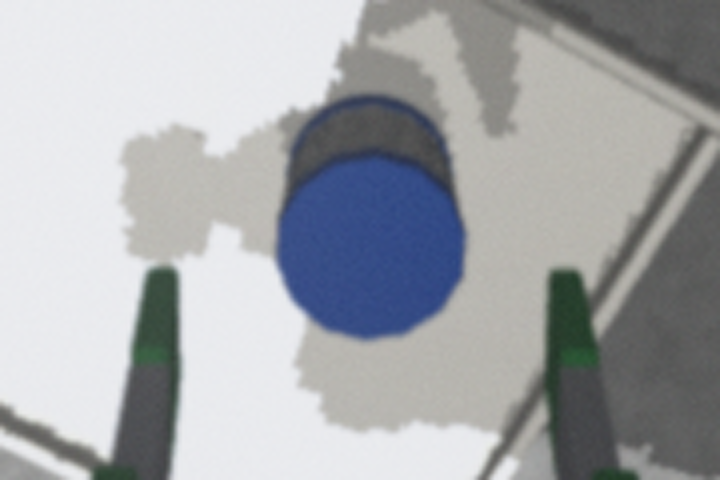

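View pics/s8z.png

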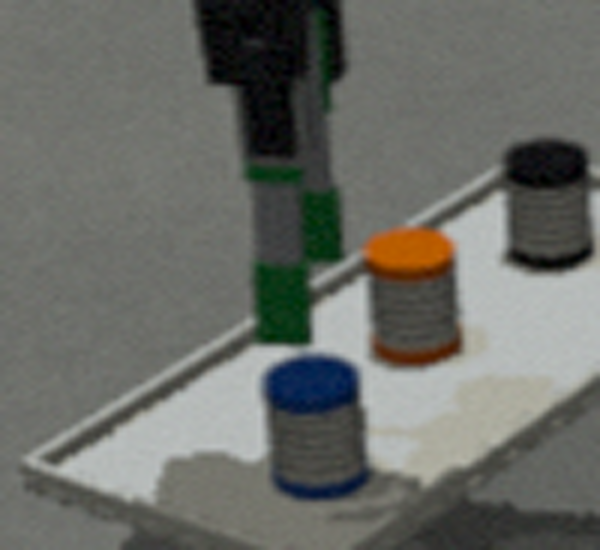

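Run:
```python
from h import *
c=r.read_camera("wrist"); s,M=rpt(); e=np.array(s["eef_pos"])
f=lambda x,y:(230+x/4-.4,180+y/4-.4)
z0=e[2]-.2520
for p in [(148,268),(178,268),(550,268),(580,268)]:
    print(p,np.round(M.T@(atz(c,f(*p),z0)-e)*1e3,1))
for z in (.051,.054):
    far=atz(c,f(371,339),z); l=atz(c,f(277,245),z); q=atz(c,f(466,245),z)
    print(z,"centre",np.round(M.T@(far+M[:,0]*.016-e)*1e3,1),np.round(M.T@((l+q)/2-e)*1e3,1),"w",np.linalg.norm(l-q))
```

```text
t 12.23 tcp [0.6311 0.081  0.3418] grasp [0.6314 0.081  0.1871] 
x [-0.956 -0.294 -0.002] y [-0.294  0.956 -0.   ] z [ 0.002  0.    -1.   ] F [ 1.2  0.  -0.7] w 0.0547 j [ 0.13  0.54  0.29  1.32 -0.   -0.17]
(148, 268) [  5.  -30.8 252. ]
(178, 268) [  5.  -26.4 252. ]
(550, 268) [  5.   27.8 252. ]
(580, 268) [  5.   32.2 252. ]
0.051 centre [ -4.7   1.8 290.9] [ -3.6   1.9 290.8] w 0.032200418506566575
0.054 centre [ -3.6   1.8 287.9] [ -2.7   1.9 287.8] w 0.031828821381776486
```

```bash
python3 -m handwheel '[{"tx":0,"ty":0.025,"tz":0.2,"spin":0,"claw":0.36},{"tx":0,"ty":0,"tz":0.4,"spin":0,"claw":0.36},{"tx":0,"ty":0,"tz":0.4,"spin":0,"claw":0.36},{"tx":0,"ty":0,"tz":0.1,"spin":0,"claw":0.36},{"tx":0,"ty":0,"tz":0,"spin":0,"claw":0.36}]'
python3 - <<'E'
from h import *
rpt()
c=r.read_camera("wrist"); im=c["img"]
cv2.imwrite("pics/w9z.png",cv2.resize(im[180:300,230:410,::-1],None,fx=4,fy=4,interpolation=cv2.INTER_CUBIC))
s=r.read_camera("side")
cv2.imwrite("pics/s9z.png",cv2.resize(s["img"][180:290,180:280,::-1],None,fx=6,fy=5,interpolation=cv2.INTER_CUBIC))
E
```

```text
clock: 12.65
eef_pos: [0.6299, 0.0817, 0.2947]
ee_rot: [-0.149, 0.989, 0.0, -0.002]
force: [0.3, -0.1, -0.2]
grip_width: 0.0547
t 12.65 tcp [0.6299 0.0817 0.2947] grasp [0.6293 0.0816 0.14  ] 
x [-0.956 -0.294  0.004] y [-0.294  0.956  0.001] z [-0.004 -0.001 -1.   ] F [ 0.3 -0.1 -0.2] w 0.0547 j [ 0.13  0.57  0.21  1.22  0.   -0.17]
```

View pics/w9z.png

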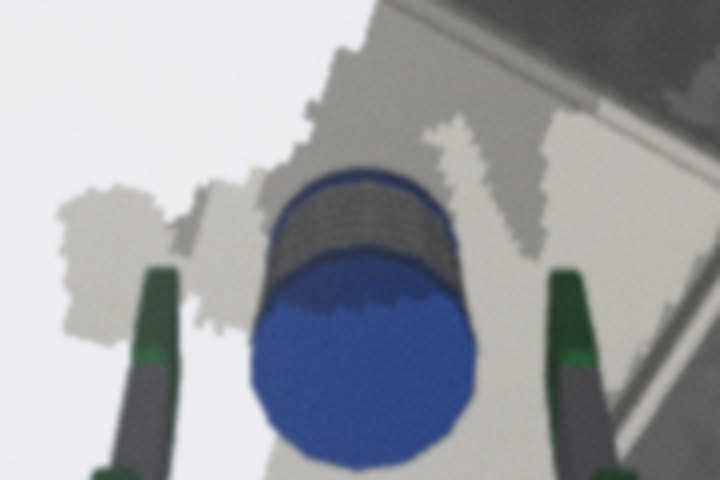

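View pics/s9z.png

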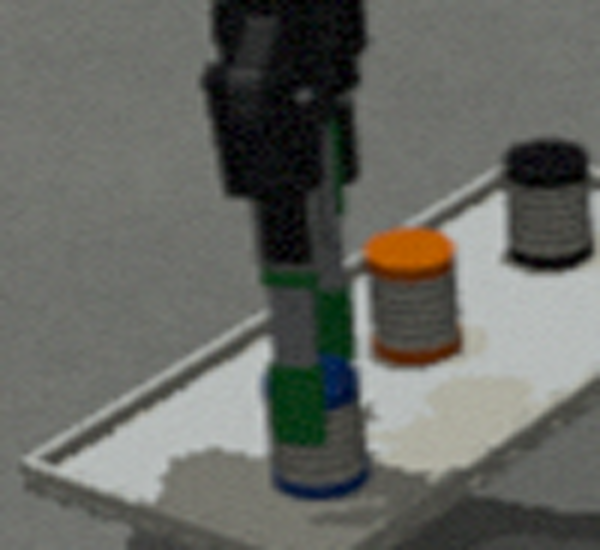

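Run:
```python
from h import *
c=r.read_camera("wrist"); s,M=rpt(); e=np.array(s["eef_pos"])
f=lambda x,y:(230+x/4-.4,180+y/4-.4)
z0=e[2]-.2520
for p in [(163,268),(565,270)]:
    print(p,np.round(M.T@(atz(c,f(*p),z0)-e)*1e3,1))
for z in (.054,):
    far=atz(c,f(363,469),z); l=atz(c,f(251,355),z); q=atz(c,f(475,355),z)
    print(z,"centre",np.round(M.T@(far+M[:,0]*.016-e)*1e3,1),np.round(M.T@((l+q)/2-e)*1e3,1),"w",np.linalg.norm(l-q))
sd=r.read_camera("side"); g=lambda x,y:(180+x/6-.4,180+y/5-.4)
n=atz(sd,g(299,442),z0); b=atz(sd,g(312,383),.054); print("side near tip",np.round(M.T@(n-e)*1e3,1),"blue",np.round(M.T@(b-e)*1e3,1), "base-bottom",proj(sd,b-[0,0,.05]))
```

```text
t 12.8 tcp [0.631  0.0818 0.2976] grasp [0.6312 0.0818 0.1429] 
x [-0.956 -0.294 -0.002] y [-0.294  0.956 -0.   ] z [ 0.002  0.    -1.   ] F [ 0.5 -0.1 -0.7] w 0.0548 j [ 0.13  0.57  0.22  1.22 -0.   -0.17]
(163, 268) [  5.8 -28.4 252. ]
(565, 270) [  5.5  30.  252. ]
0.054 centre [ -6.3   0.6 243.6] [ -4.5   0.6 243.6] w 0.03183883506095603
side near tip [ -3.7  32.7 252. ] blue [ -3.7   4.6 243.6] base-bottom [233.41892252 276.31361438]
```

```bash
python3 -m handwheel '[{"tx":-0.025,"ty":0,"tz":0.2,"spin":0,"claw":0.36},{"tx":0,"ty":0,"tz":0.3,"spin":0,"claw":0.36},{"tx":0,"ty":0,"tz":0.2,"spin":0,"claw":0.36},{"tx":0,"ty":0,"tz":0.06,"spin":0,"claw":0.36},{"tx":0,"ty":0,"tz":0,"spin":0,"claw":0.36},{"tx":0,"ty":0,"tz":0,"spin":0,"claw":0.36}]'
python3 - <<'E'
from h import *
rpt()
s=r.read_camera("side")
cv2.imwrite("pics/s10z.png",cv2.resize(s["img"][180:290,180:280,::-1],None,fx=6,fy=5,interpolation=cv2.INTER_CUBIC))
E
```

```text
clock: 13.35
eef_pos: [0.6316, 0.082, 0.2663]
ee_rot: [-0.149, 0.989, -0.0, -0.0]
force: [-0.6, 0.0, -0.4]
grip_width: 0.0545
t 13.35 tcp [0.6316 0.082  0.2663] grasp [0.6316 0.082  0.1116] 
x [-0.956 -0.294  0.   ] y [-0.294  0.956  0.   ] z [-0. -0. -1.] F [-0.6  0.  -0.4] w 0.0545 j [ 0.13  0.59  0.18  1.15 -0.   -0.17]
```

View pics/s10z.png

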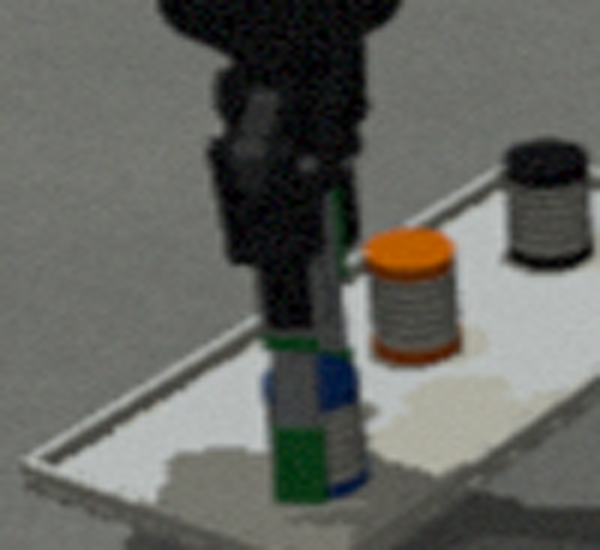

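```bash
python3 -m handwheel '[{"tx":0,"ty":0,"tz":0,"spin":0,"claw":0.39},{"tx":0,"ty":0,"tz":0,"spin":0,"claw":0.41},{"tx":0,"ty":0,"tz":0,"spin":0,"claw":0.43},{"tx":0,"ty":0,"tz":0,"spin":0,"claw":0.45},{"tx":0,"ty":0,"tz":0,"spin":0,"claw":0.47},{"tx":0,"ty":0,"tz":0,"spin":0,"claw":0.5},{"tx":0,"ty":0,"tz":0,"spin":0,"claw":0.6},{"tx":0,"ty":0,"tz":0,"spin":0,"claw":0.6}]' 40
python3 -m handwheel '[{"tx":0,"ty":0,"tz":0,"spin":0,"claw":0.8},{"tx":0,"ty":0,"tz":0,"spin":0,"claw":0.8},{"tx":0,"ty":0,"tz":0,"spin":0,"claw":0.8}]' 40
python3 - <<'E'
from h import *
rpt()
for n in("wrist","side"):
    c=r.read_camera(n); cv2.imwrite(f"pics/{n}11.png",c["img"][:,:,::-1])
    if n=="side": cv2.imwrite("pics/s11z.png",cv2.resize(c["img"][180:290,180:280,::-1],None,fx=6,fy=5,interpolation=cv2.INTER_CUBIC))
E
```

```text
clock: 14.07
eef_pos: [0.6317, 0.0821, 0.2667]
ee_rot: [-0.149, 0.989, 0.0, 0.0]
force: [-0.1, -0.0, -0.1]
grip_width: 0.046
clock: 14.32
eef_pos: [0.6317, 0.0821, 0.2667]
ee_rot: [-0.149, 0.989, 0.0, 0.0]
force: [-0.9, 0.1, 2.6]
grip_width: 0.046
t 14.32 tcp [0.6317 0.0821 0.2667] grasp [0.6318 0.0821 0.112 ] 
x [-0.956 -0.294 -0.001] y [-0.294  0.956  0.   ] z [ 0.001  0.    -1.   ] F [-0.9  0.1  2.6] w 0.046 j [ 0.13  0.59  0.18  1.15  0.   -0.17]
```

View pics/wrist11.png

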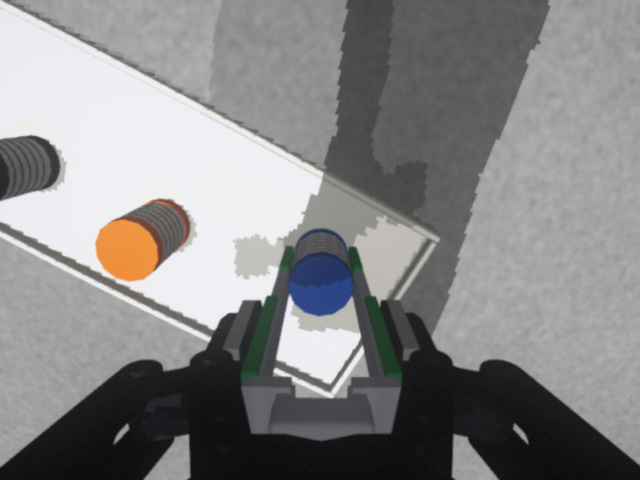

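View pics/s11z.png

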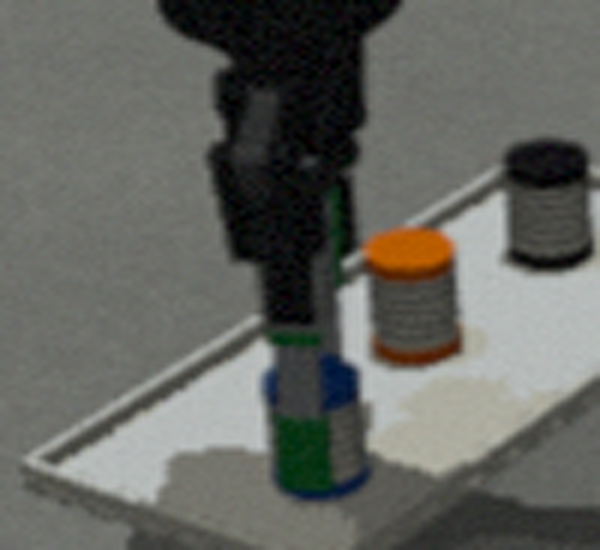

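```bash
python3 -m handwheel '[{"tx":0,"ty":0,"tz":-0.15,"spin":0,"claw":0.8},{"tx":0,"ty":0,"tz":-0.3,"spin":0,"claw":0.8},{"tx":0,"ty":0,"tz":-0.4,"spin":0,"claw":0.8},{"tx":0,"ty":0,"tz":-0.3,"spin":0,"claw":0.8},{"tx":0,"ty":0,"tz":-0.1,"spin":0,"claw":0.8},{"tx":0,"ty":0,"tz":0,"spin":0,"claw":0.8}]'
python3 - <<'E'
from h import *
rpt()
for n in("wrist","side"):
    c=r.read_camera(n); cv2.imwrite(f"pics/{n}12.png",c["img"][:,:,::-1])
    if n=="side": cv2.imwrite("pics/s12z.png",cv2.resize(c["img"][150:290,180:280,::-1],None,fx=5,fy=4,interpolation=cv2.INTER_CUBIC))
E
```

```text
clock: 14.92
eef_pos: [0.6319, 0.0819, 0.3175]
ee_rot: [-0.148, 0.989, -0.0, 0.001]
force: [-0.5, 0.1, -1.6]
grip_width: 0.0458
t 14.92 tcp [0.6319 0.0819 0.3175] grasp [0.6322 0.0819 0.1628] 
x [-0.956 -0.294 -0.002] y [-0.294  0.956 -0.001] z [ 0.002 -0.    -1.   ] F [-0.5  0.1 -1.6] w 0.0458 j [ 0.13  0.56  0.25  1.26 -0.   -0.17]
```

View pics/s12z.png

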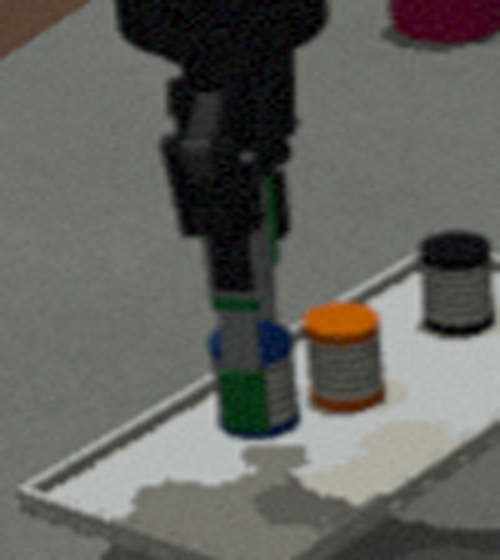

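```bash
python3 -m handwheel '[{"tx":0,"ty":0,"tz":-0.4,"spin":0,"claw":0.8},{"tx":0,"ty":0,"tz":-0.6,"spin":0,"claw":0.8},{"tx":0,"ty":0,"tz":-0.6,"spin":0,"claw":0.8},{"tx":0,"ty":0,"tz":-0.5,"spin":0,"claw":0.8},{"tx":0.1,"ty":-0.15,"tz":-0.1,"spin":0,"claw":0.8},{"tx":0.25,"ty":-0.35,"tz":0,"spin":0,"claw":0.8},{"tx":0.4,"ty":-0.55,"tz":0,"spin":0,"claw":0.8},{"tx":0.5,"ty":-0.7,"tz":0,"spin":0,"claw":0.8}]'
python3 -m handwheel '[{"tx":0.5,"ty":-0.7,"tz":0,"spin":0,"claw":0.8},{"tx":0.5,"ty":-0.7,"tz":0,"spin":0,"claw":0.8},{"tx":0.5,"ty":-0.7,"tz":0,"spin":0,"claw":0.8},{"tx":0.5,"ty":-0.7,"tz":0,"spin":0,"claw":0.8},{"tx":0.5,"ty":-0.7,"tz":0,"spin":0,"claw":0.8},{"tx":0.5,"ty":-0.7,"tz":0,"spin":0,"claw":0.8},{"tx":0.5,"ty":-0.7,"tz":0,"spin":0,"claw":0.8},{"tx":0.5,"ty":-0.7,"tz":0,"spin":0,"claw":0.8}]'
python3 -m handwheel '[{"tx":0.4,"ty":-0.6,"tz":0,"spin":0,"claw":0.8},{"tx":0.3,"ty":-0.45,"tz":0,"spin":0,"claw":0.8},{"tx":0.2,"ty":-0.3,"tz":0,"spin":0,"claw":0.8},{"tx":0,"ty":0,"tz":0,"spin":0,"claw":0.8},{"tx":0,"ty":0,"tz":0,"spin":0,"claw":0.8},{"tx":0,"ty":0,"tz":0,"spin":0,"claw":0.8}]'
python3 - <<'E'
from h import *
rpt()
for n in("wrist","side","top"):
    c=r.read_camera(n); cv2.imwrite(f"pics/{n}13.png",c["img"][:,:,::-1])
    if n=="side": cv2.imwrite("pics/s13z.png",cv2.resize(c["img"][90:230,290:430,::-1],None,fx=4,fy=4,interpolation=cv2.INTER_CUBIC))
E
```

```text
clock: 15.68
eef_pos: [0.6039, 0.0007, 0.4019]
ee_rot: [-0.15, 0.989, 0.0, -0.001]
force: [-0.1, 0.4, -1.3]
grip_width: 0.046
clock: 16.35
eef_pos: [0.5157, -0.2624, 0.4021]
ee_rot: [-0.148, 0.989, 0.001, -0.001]
force: [0.2, 0.2, -1.6]
grip_width: 0.0457
clock: 16.85
eef_pos: [0.4987, -0.3222, 0.4034]
ee_rot: [-0.149, 0.989, 0.001, -0.0]
force: [-0.0, 0.8, -1.4]
grip_width: 0.0453
t 16.85 tcp [ 0.4987 -0.3222  0.4034] grasp [ 0.4986 -0.322   0.2487] 
x [-0.956 -0.294  0.001] y [-0.294  0.956  0.002] z [-0.001  0.001 -1.   ] F [-0.   0.8 -1.4] w 0.0453 j [-0.57  0.43  0.27  1.41  0.   -0.87]
```

View pics/wrist13.png

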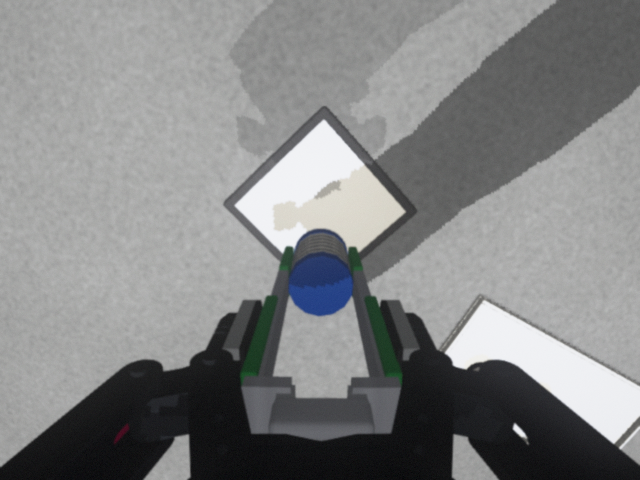

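View pics/s13z.png

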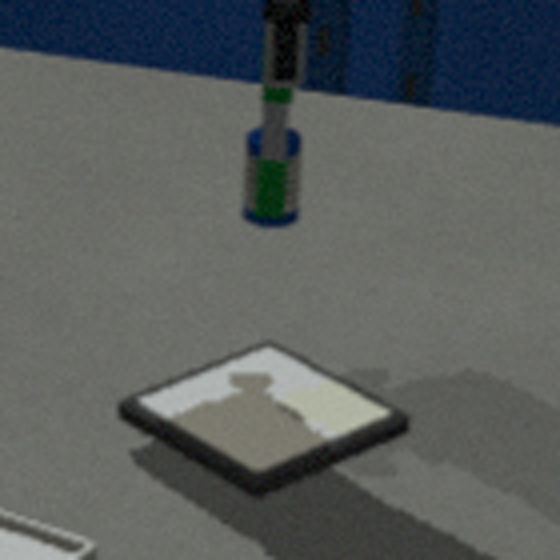

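View pics/top13.png

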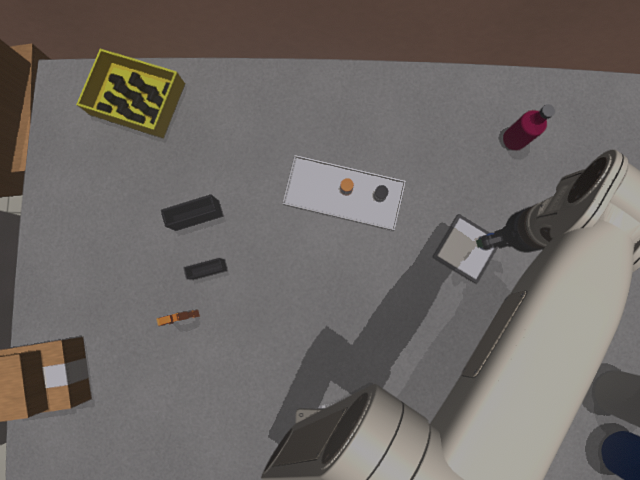

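Run:
```python
from h import *
c=r.read_camera("wrist"); s,M=rpt(); e=np.array(s["eef_pos"])
pw=(atz(c,(416,209),.012)+atz(c,(223,205),.012))/2; print("pad wrist",pw, np.linalg.norm(atz(c,(416,209),.012)-atz(c,(223,205),.012)))
zu=e[2]-.2667+.004; print("underside z",zu)
print("elem top wrist (321,284)",atz(c,(321,284.5),zu+.05))
sd=r.read_camera("side"); g=lambda x,y:(290+x/4-.4,90+y/4-.4)
print("side elem: under",atz(sd,g(272,214),zu),"top",atz(sd,g(273,140),zu+.05))
pp=[atz(sd,g(*p),.012) for p in [(268,342),(408,413),(258,474),(119,408)]]; print("pad side",np.mean(pp,0),np.round(pp,3).tolist())
```

```text
t 17.05 tcp [ 0.4992 -0.3218  0.4043] grasp [ 0.4992 -0.3217  0.2496] 
x [-0.955 -0.296 -0.   ] y [-0.296  0.955  0.   ] z [ 0.  0. -1.] F [-0.3 -0.6 -1.3] w 0.046 j [-0.57  0.43  0.27  1.41  0.   -0.87]
pad wrist [ 0.50111825 -0.32135642  0.012     ] 0.17902044670832584
underside z 0.14161446955463097
elem top wrist (321,284) [ 0.50050193 -0.32028461  0.19161447]
side elem: under [ 0.50324041 -0.32317165  0.14161447] top [ 0.50223467 -0.31525283  0.19161447]
pad side [ 0.50293999 -0.32098159  0.012     ] [[0.526, -0.405, 0.012], [0.417, -0.346, 0.012], [0.482, -0.244, 0.012], [0.586, -0.289, 0.012]]
```

Every camera puts the element within about 2 mm of the pad centre, with its underside about 13 cm above the pad. I'll let it settle, check once more and hand in.

```bash
python3 -m handwheel '[{"tx":0,"ty":0,"tz":0,"spin":0,"claw":0.8},{"tx":0,"ty":0,"tz":0,"spin":0,"claw":0.8},{"tx":0,"ty":0,"tz":0,"spin":0,"claw":0.8},{"tx":0,"ty":0,"tz":0,"spin":0,"claw":0.8},{"tx":0,"ty":0,"tz":0,"spin":0,"claw":0.8},{"tx":0,"ty":0,"tz":0,"spin":0,"claw":0.8}]'
python3 - <<'E'
from h import *
s,M=rpt(); print(np.abs(s["joint_velocities"]).max())
c=r.read_camera("side"); a=c["img"][100:160,330:390,::-1]
w=r.read_camera("wrist"); b=w["img"][220:320,270:370,::-1]
cv2.imwrite("pics/fin.png",np.hstack([cv2.resize(a,(400,400),interpolation=2),cv2.resize(b,(400,400),interpolation=2)]))
E
```

```text
clock: 17.6
eef_pos: [0.4987, -0.323, 0.4043]
ee_rot: [-0.149, 0.989, -0.0, 0.0]
force: [-1.5, -0.5, -2.0]
grip_width: 0.0454
t 17.6 tcp [ 0.4987 -0.323   0.4043] grasp [ 0.4987 -0.323   0.2496] 
x [-0.956 -0.294 -0.   ] y [-0.294  0.956 -0.   ] z [ 0. -0. -1.] F [-1.5 -0.5 -2. ] w 0.0454 j [-0.57  0.43  0.28  1.41 -0.   -0.87]
0.0025113314240949036
```

View pics/fin.png

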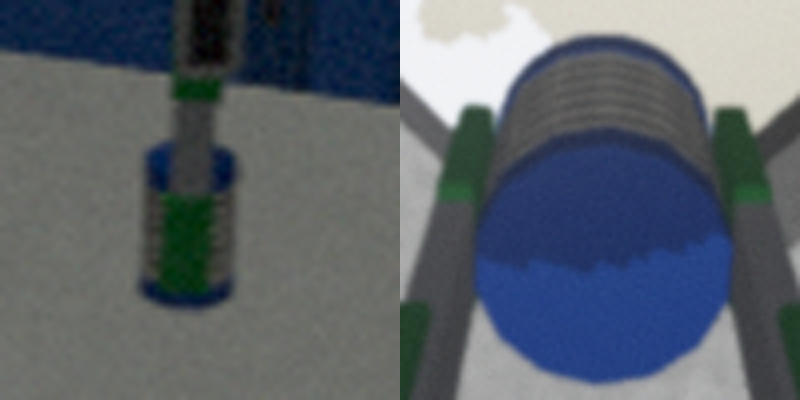

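```bash
python3 -c "
from station import r
print(r.hand_in())"
```

```text
the job is handed in; nothing more can be done
None
```

I took the green tongs out of the small holder and used them to pick the blue-ringed element from the tray. I handed in at about 18 s with it held over the light pad.

**Position:** in the wrist and side pictures the element was within about 2 mm of the pad centre. The exception was the side-camera reading of its top, which differed by about 6 mm. I put that down to reading the pixel too coarsely, because the underside reading and the wrist camera agreed. The underside was about 13 cm above the pad.

**Hold:** the last check showed the tool pointing straight down, the joints still (largest speed 0.0025 rad/s) and the gripper steady at about 45–46 mm under 40 N. The element looked upright between the tips.

**Surroundings:** only the tongs' tips were meant to touch the element, and the pictures showed nothing else against it. In the last top view the orange and black elements stood where they were at the start. Wrist forces stayed within about 5 N.

**Disagreement:** the cameras differed by 2–6 mm on the element's position before the pick. I lined up the tips by comparing tips and element within the same pictures. The tongs also sat about 4 mm off-centre in the gripper, which I allowed for.

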